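# Find and flag the softest microscope mount

### The job

Three spring mounts from under the microscope stand in a row on the plate. With the fingertips press each round pad gently down a few millimetres and let it rise, going from the robot's left to its right, to find the softest spring; then push that mount's white tag fully down and withdraw, leaving the other two tags up. Grasp or lift nothing, and leave the mounts and the things around them where they stand.

Things in the scene. Friction and masses are not known exactly. Their poses are not given: they have to be found in the camera images.
- plate: Flat grey service plate, 170 x 450 x 10 mm, fixed to the bench. Origin at the centre of its underside; x along its short side and away from the robot, y along its long side to the robot's left. The three mounts stand on it in a row along y, about 130 mm apart (plate y about +0.13, 0, -0.13 m).
- mount_p: One of three look-alike spring mounts, 0.75 kg, standing loose on the plate: aluminium foot 104 (x) x 84 (y) x 12 mm, a round grey housing (60 mm across, 43 mm high) carrying the pad on its far side, and a grey block (26 x 44 mm, 40 mm high) carrying the tag on its near side. Origin at the centre of its underside; x points roughly away from the robot, from tag to pad, z up. The letter says nothing of its place in the row; the places are shuffled.
- pad_p_top (a point): Centre of the top face of the pad of mount_p: a flat black rubber disc 54 mm across and 8 mm thick on a coil spring, 20 mm in x from the mount's origin and 72 mm above the mount's underside when up. Moves with the pad.
- pad_p (a joint): How far the pad of mount_p is pressed down, m: 0 to 0.0005 when up, 0.015 at its stop. It springs back. A pad yields at the first touch or at most 0.7 N, and then takes 0.4 to 1.4 N per mm; the three differ clearly (the softest has at most half the stiffness of either other).
- tag_p_top (a point): Centre of the top face of the tag of mount_p: an upright white blade, 12 (x) x 28 (y) mm, -36 mm in x from the mount's origin; its top stands 58 mm above the mount's underside when up, 18 mm above the grey block. Moves with the tag.
- tag_p (a joint): How far the tag of mount_p is pushed down, m: 0 up (0 to 0.002 at the start), 0.014 fully down (4 mm still showing above the block). About 3 N moves it; it stays where it is left.
- mount_q: One of three look-alike spring mounts, 0.75 kg, standing loose on the plate: aluminium foot 104 (x) x 84 (y) x 12 mm, a round grey housing (60 mm across, 43 mm high) carrying the pad on its far side, and a grey block (26 x 44 mm, 40 mm high) carrying the tag on its near side. Origin at the centre of its underside; x points roughly away from the robot, from tag to pad, z up. The letter says nothing of its place in the row; the places are shuffled.
- pad_q_top (a point): Centre of the top face of the pad of mount_q: a flat black rubber disc 54 mm across and 8 mm thick on a coil spring, 20 mm in x from the mount's origin and 72 mm above the mount's underside when up. Moves with the pad.
- pad_q (a joint): How far the pad of mount_q is pressed down, m: 0 to 0.0005 when up, 0.015 at its stop. It springs back. A pad yields at the first touch or at most 0.7 N, and then takes 0.4 to 1.4 N per mm; the three differ clearly (the softest has at most half the stiffness of either other).
- tag_q_top (a point): Centre of the top face of the tag of mount_q: an upright white blade, 12 (x) x 28 (y) mm, -36 mm in x from the mount's origin; its top stands 58 mm above the mount's underside when up, 18 mm above the grey block. Moves with the tag.
- tag_q (a joint): How far the tag of mount_q is pushed down, m: 0 up (0 to 0.002 at the start), 0.014 fully down (4 mm still showing above the block). About 3 N moves it; it stays where it is left.
- mount_r: One of three look-alike spring mounts, 0.75 kg, standing loose on the plate: aluminium foot 104 (x) x 84 (y) x 12 mm, a round grey housing (60 mm across, 43 mm high) carrying the pad on its far side, and a grey block (26 x 44 mm, 40 mm high) carrying the tag on its near side. Origin at the centre of its underside; x points roughly away from the robot, from tag to pad, z up. The letter says nothing of its place in the row; the places are shuffled.
- pad_r_top (a point): Centre of the top face of the pad of mount_r: a flat black rubber disc 54 mm across and 8 mm thick on a coil spring, 20 mm in x from the mount's origin and 72 mm above the mount's underside when up. Moves with the pad.
- pad_r (a joint): How far the pad of mount_r is pressed down, m: 0 to 0.0005 when up, 0.015 at its stop. It springs back. A pad yields at the first touch or at most 0.7 N, and then takes 0.4 to 1.4 N per mm; the three differ clearly (the softest has at most half the stiffness of either other).
- tag_r_top (a point): Centre of the top face of the tag of mount_r: an upright white blade, 12 (x) x 28 (y) mm, -36 mm in x from the mount's origin; its top stands 58 mm above the mount's underside when up, 18 mm above the grey block. Moves with the tag.
- tag_r (a joint): How far the tag of mount_r is pushed down, m: 0 up (0 to 0.002 at the start), 0.014 fully down (4 mm still showing above the block). About 3 N moves it; it stays where it is left.
- canister: Bystander: loose steel cylinder, 38 mm across, 65 mm high, upright beyond the plate. Origin at the centre of its underside.
- jar: Bystander: loose amber jar with a white cap, 48 mm across, 60 mm high, upright beyond the plate. Origin at the centre of its underside.
- screwdriver: Bystander: loose screwdriver, 160 mm long, lying on the bench between the robot and the plate, roughly along y. Its own x runs along it; origin at the middle of its underside.
Not all that is in view belongs to the job. What is shaped like the mount_q but yellow is not meant.

How it is judged:
By the outcome, as a careful person would: the job done as asked, in the order asked, and still so for the second after the job is handed in, with the robot touching nothing.
It also fails if it takes over 45 s, if anything falls off the work surface, if the arm or the gripper's body presses on something with over 40 N, if the wrist force passes 120 N, or if a joint passes its speed limit or range.

### The arm

A 6-joint arm with a two-finger parallel gripper is mounted at the origin on the work surface. World frame = base frame: x ahead of the robot, y to its left, z up, the work surface at z = 0. Lengths are in mm, angles in rad, forces in N, time in s.
With the tool pointing down it reaches from about 275 to 750 mm from the base axis. Payload 10.2 kg.
Tool frame: the origin (TCP) lies midway between the tips of the shut fingers; the grasp point (between the pads) lies grasp_offset behind it (grasp_offset is the distance from the TCP to the grasp point, in mm); x points along the fingers, z is the direction in which the jaws open and shut, and the axes are right-handed (so a half turn about x gives the same grasp; the last joint's range is limited). The gripper opens to 85 mm and grips with 20 to 120 N. Pads are 22 mm wide; open, the fingers measure 114 mm over their backs; the gripper's body (76 mm by 85 mm) begins 54 mm behind the grasp point. The pads swing forward as they close: fully open they stand 13 mm farther back than shut.
Start: joints at [-1.558, 0.313, 1.498, -0, 1.331, -0.223], TCP at [122.637, -510.481, 231.294] pointing down, gripper open.
Joint ranges: [-2.94, 2.94], [-0.97, 2.17], [0.19, 2.56], [-1.23, 4.37], [0.02, 3.11], [-2.88, 2.88]. Speed limits (rad/s): [2.39, 2.39, 3.01, 3.14, 3.14, 3.14].

### API

Orientations are given as a unit quaternion [w, x, y, z].
In Python, from rig import sense, capture, calibration, finish_job, grasp_offset gives the robot as it stands.
- The arm moves only by the shell command python3 -m jog 'ROWS' [FORCE]. ROWS is JSON, a list of rows, each an object with "linear": the shift along the tool's x, y, z scaled (see below), a list of three; "rotation": the turn, a rotation vector about the tool's x, y, z scaled (see below), a list of three; "grip": the finger opening in mm, from 0 to 85.4. A call has 1 to 20 rows; each row is the pose to reach, as a shift and turn from the pose measured when the call began, along the tool's axes at that moment; what a row does not reach only later rows make up. The controller multiplies each number of a shift by 0.3 m and each number of a turn by 0.5 rad. A row lasts 1/12 s, in which the tool goes at most 41.7 mm and 7.16 degrees, less where a joint would pass 70% of its speed; a pose out of reach is approached as far as the arm can. A call with a number of a shift or a turn outside -1 to 1 is refused whole. A call with a gripper value outside its range is refused whole. The fingers move at their own pace and stop on an object; FORCE is the grip in N (left out, the last holds). Time passes only in rows, so rows that repeat a pose let the fingers close. It gives the time, the measured TCP pose, the force and the opening at its end, in the units of the state.
- sense(): the state, without advancing time (a new reading comes with each control period).
- capture(name): name is "scene" or "top" or "wrist"; returns (picture, depth): 480x640x3 uint8, red, green, blue; 480x640 float32, mm along the optical axis (not along the pixel's ray), 0 where there is no reading.
- calibration(name): a dict with "intrinsics" (3x3 intrinsics, pixels), "world_from_camera" (4x4, takes a point from camera to world coordinates). Camera axes: x right, y up, looking along -z (the intrinsics and any distortion apply to the point x, -y, -z); pixel columns grow to the right and rows downward; lengths in mm; the calibration is good to about 2 mm. A picture is of the moment at which its call begins: read the wrist's pose just before it. calibration takes no time and is no camera call; for the wrist camera it gives the pose at the moment of the call.
- finish_job(): hands the job in, once; it reports no verdict.
The state is a dict: "time_s": time; "joints": joint angles; "dq": joint speeds; "tau": joint torques, N m; "eef_pos": TCP position; "ee_rot": TCP orientation; "force": force on the tool from outside, world axes, zero at the start; "wrist_torque": the same for the moment, N m; "grip_width": opening from 0.0 (shut) to 1.0 (fully open).
Only numpy, scipy, OpenCV 4.12 (cv2) and the standard library are available. Lean on these libraries where they do the work, as an engineer would, in place of code of your own. Each camera call takes 0.05 s, during which the arm holds its last target.

## Working session

There is one attempt and no reset: what is moved stays moved. The work goes in short steps, Python scripts to look and compute and a shell command to move; the robot and the scene stay as the last step left them, time stands still between calls to the robot, and variables do not carry over. Pictures are saved under pics/ and viewed, and the job is handed in when it is done.

```bash
ls; mkdir -p pics; python3 - <<'E'
from rig import *
import cv2,numpy as np
s=sense();print(s)
print(grasp_offset)
for n in ["scene","top"]:
    p,d=capture(n);cv2.imwrite(f"pics/{n}0.png",p[:,:,::-1]);np.save(f"pics/{n}0.npy",d)
    c=calibration(n);print(n,c)
E
```

```text
pics
{'time_s': 0.0, 'joints': array([-1.55840621e+00,  3.13461573e-01,  1.49843599e+00, -2.23728879e-05,
        1.33103964e+00, -2.23410427e-01]), 'dq': array([ 0.00012873,  0.00056754,  0.0015199 , -0.00016773,  0.00043719,
       -0.00043831]), 'tau': array([ 1.58104260e-03, -4.12262678e+01, -2.59743440e+01, -1.03748957e-04,
        4.09666260e-03, -1.20084738e-05]), 'eef_pos': array([ 122.62517907, -510.20333844,  230.72958073]), 'ee_rot': array([ 0.55503876,  0.43807851,  0.55564844, -0.43734883]), 'force': array([-0.15105199, -0.03607646, -0.39630297]), 'wrist_torque': array([0.00066624, 0.00440161, 0.017328  ]), 'grip_width': 1.0018782993967126}
18.700000000000003
scene {'intrinsics': array([[436.71778994,   0.        , 321.37324219],
       [  0.        , 436.71778994, 240.78293055],
       [  0.        ,   0.        ,   1.        ]]), 'world_from_camera': array([[ 3.04001523e-01, -7.56699826e-01,  5.78781864e-01,
         9.40234128e+02],
       [ 9.52559509e-01,  2.32120570e-01, -1.96851273e-01,
        -8.90613472e+01],
       [ 1.46101477e-02,  6.11167255e-01,  7.91366622e-01,
         5.98534881e+02],
       [ 0.00000000e+00,  0.00000000e+00,  0.00000000e+00,
         1.00000000e+00]])}
top {'intrinsics': array([[506.17893441,   0.        , 320.26347997],
       [  0.        , 506.17893441, 236.33620108],
       [  0.        ,   0.        ,   1.        ]]), 'world_from_camera': array([[ 5.19970893e-03,  9.85709806e-01, -1.68372033e-01,
         4.29729418e+02],
       [-9.99762075e-01,  1.55745470e-03, -2.17570184e-02,
         2.97937855e+01],
       [-2.11838745e-02,  1.68445103e-01,  9.85483379e-01,
         8.43427293e+02],
       [ 0.00000000e+00,  0.00000000e+00,  0.00000000e+00,
         1.00000000e+00]])}
```

View pics/scene0.png

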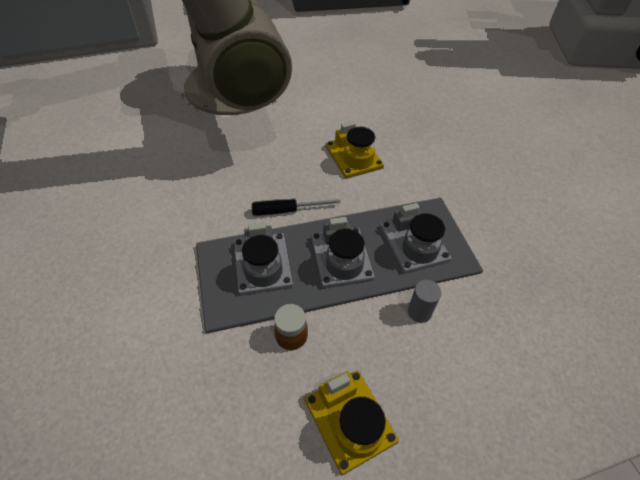

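View pics/top0.png

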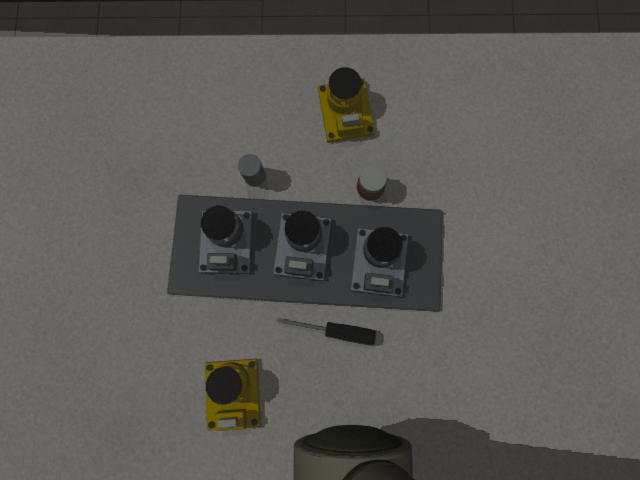

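Top view: the grey mounts have pads at (219,223), (302,230) and (384,246), with tags at (219,260), (299,265) and (379,282). Image left is the robot's left. The look-alikes are the yellow ones, with pads at (346,85) and (225,385), both off the plate. In the scene view the same grey pads are at (427,229), (346,243) and (261,249).

```bash
cat > h.py <<'E'
import numpy as np,cv2
from rig import *
def ray(n,uv,c=None):
    c=c or calibration(n);K=c["intrinsics"];T=c["world_from_camera"]
    x=(uv[0]-K[0,2])/K[0,0];y=(uv[1]-K[1,2])/K[1,1]
    return T[:3,3],T[:3,:3]@np.array([x,-y,-1.])
def onz(r,z):
    o,d=r;return o+d*(z-o[2])/d[2]
def tri(r1,r2):
    A=np.stack([r1[1],-r2[1]],1);t=np.linalg.lstsq(A,r2[0]-r1[0],rcond=None)[0]
    a=r1[0]+t[0]*r1[1];b=r2[0]+t[1]*r2[1];return (a+b)/2,np.linalg.norm(a-b)
def near(mask,p,amin=20):
    n,l,st,ce=cv2.connectedComponentsWithStats(mask.astype(np.uint8))
    ok=[i for i in range(1,n) if st[i,4]>=amin]
    i=min(ok,key=lambda i:np.hypot(*(ce[i]-p)));return ce[i],st[i],l==i
E
python3 - <<'E'
from h import *
im={n:cv2.imread(f"pics/{n}0.png") for n in("scene","top")}
P={"top":[(219,223),(302,230),(384,246)],"scene":[(427,229),(346,243),(261,249)]}
Tg={"top":[(219,260),(299,265),(379,282)],"scene":[(409,212),(339,223),(258,230)]}
for n in im:
  for i in range(3):
    print(n,i,[im[n][v,u].tolist() for u,v in (P[n][i],Tg[n][i])])
D={n:np.load(f"pics/{n}0.npy") for n in im}
for i in range(3):
  for nm,Q in(("pad",P),("tag",Tg)):
    R={}
    for n in im:
      v=im[n].max(2).astype(int)
      if nm=="pad": m=v<28
      else:
        m=(im[n].min(2)>(110 if n=="top" else 110))
      c,st,_=near(m,Q[n][i]);R[n]=ray(n,c)
      o,d=R[n]; z=D[n][int(round(c[1])),int(round(c[0]))]
      print(nm,i,n,c.round(1),st.tolist(),"onz",onz(R[n],82 if nm=="pad" else 68).round(1)[:2],"depthpt",(o+d*z).round(1))
    print("  tri",[np.round(x,1) for x in tri(R["scene"],R["top"])])
c=np.hstack([cv2.resize(im["top"][190:310,165:445],None,fx=2.8,fy=2.8)]);cv2.imwrite("pics/crop1.png",c)
E
```

```text
scene 0 [[17, 15, 15], [63, 67, 67]]
scene 1 [[17, 16, 17], [81, 88, 88]]
scene 2 [[17, 16, 16], [61, 66, 66]]
top 0 [[24, 24, 24], [101, 108, 105]]
top 1 [[24, 25, 22], [99, 107, 101]]
top 2 [[20, 17, 18], [98, 104, 100]]
pad 0 scene [426.8 227.6] [410, 214, 35, 28, 746] onz [585.5 202.2] depthpt [586.8 201.1  83.9]
pad 0 top [218.6 223.4] [201, 206, 34, 34, 742] onz [579.8 203.4] depthpt [580.  203.5  81.2]
  tri [array([581.2, 205.2,  75.8]), np.float64(0.9)]
tag 0 scene [410.8 206.3] [403, 203, 16, 7, 72] onz [527.1 205. ] depthpt [526.8 205.2  67.6]Traceback (most recent call last):
  File "<stdin>", line 17, in <module>
  File "h.py", line 15, in near
    i=min(ok,key=lambda i:np.hypot(*(ce[i]-p)));return ce[i],st[i],l==i
ValueError: min() iterable argument is empty
```

```bash
python3 - <<'E'
from h import *
im={n:cv2.imread(f"pics/{n}0.png") for n in("scene","top")}
P={"top":[(219,223),(302,230),(384,246)],"scene":[(427,229),(346,243),(261,249)]}
Tg={"top":[(219,260),(299,265),(379,282)],"scene":[(409,210),(338,221),(258,230)]}
D={n:np.load(f"pics/{n}0.npy") for n in im}
for i in range(3):
  for nm,Q in(("pad",P),("tag",Tg)):
    R={}
    for n in im:
      u,v0=Q[n][i]; 
      if nm=="pad": m=im[n].max(2)<28
      else:
        w=np.zeros(im[n].shape[:2],bool);w[v0-9:v0+8,u-14:u+15]=1
        m=(im[n].min(2)>(85 if n=="top" else 105))&w
      c,st,_=near(m,Q[n][i],10);R[n]=ray(n,c)
      o,d=R[n]; z=D[n][int(round(c[1])),int(round(c[0]))]
      print(nm,i,n,c.round(1),st.tolist(),"onz",onz(R[n],82 if nm=="pad" else 68).round(1)[:2],"depthpt",(o+d*z).round(1))
    print("  tri",[np.round(x,1) for x in tri(R["scene"],R["top"])])
a=cv2.resize(im["top"][190:310,165:445],None,fx=2.8,fy=2.8);b=cv2.resize(im["scene"][190:310,190:470],None,fx=2.8,fy=2.8)
cv2.imwrite("pics/crop1.png",np.vstack([a,b])[:600])
E
```

```text
pad 0 scene [426.8 227.6] [410, 214, 35, 28, 746] onz [585.5 202.2] depthpt [586.8 201.1  83.9]
pad 0 top [218.6 223.4] [201, 206, 34, 34, 742] onz [579.8 203.4] depthpt [580.  203.5  81.2]
  tri [array([581.2, 205.2,  75.8]), np.float64(0.9)]
tag 0 scene [407.3 204.4] [395, 201, 24, 10, 141] onz [521.6 201.2] depthpt [475.5 233.1   9.7]
tag 0 top [217.6 259. ] [210, 256, 16, 7, 111] onz [526.3 205.9] depthpt [526.5 206.2  66.4]
  tri [array([524.8, 202.2,  71.7]), np.float64(5.8)]
pad 1 scene [345.9 243.4] [328, 229, 36, 30, 813] onz [577.9  72.8] depthpt [577.5  73.   81.4]
pad 1 top [301.7 227.6] [285, 211, 35, 34, 886] onz [573.3  75.2] depthpt [573.5  75.2  81. ]
  tri [array([574.2,  75. ,  76.5]), np.float64(1.0)]
tag 1 scene [336.3 216.3] [324, 212, 29, 12, 214] onz [512.   80.8] depthpt [457.8 102.3   0.9]
tag 1 top [297. 264.] [289, 260, 17, 8, 102] onz [518.9  82.5] depthpt [519.1  82.7  66.1]
  tri [array([517.7,  80.4,  74.6]), np.float64(3.4)]
pad 2 scene [259.4 250.3] [242, 235, 35, 31, 836] onz [552.6 -52.9] depthpt [553.7 -53.   83.5]
pad 2 top [384.5 244. ] [367, 227, 38, 35, 933] onz [548.1 -51.1] depthpt [548.4 -51.3  80.1]
  tri [array([548.8, -52.1,  76.8]), np.float64(0.9)]
tag 2 scene [257.  224.2] [244, 221, 29, 9, 209] onz [491.  -44.1] depthpt [491.2 -44.1  68.3]
tag 2 top [379.3 280.9] [371, 277, 18, 8, 103] onz [493.3 -43.7] depthpt [493.4 -43.8  66.4]
  tri [array([493. , -43.9,  70.3]), np.float64(0.9)]
```

View pics/crop1.png

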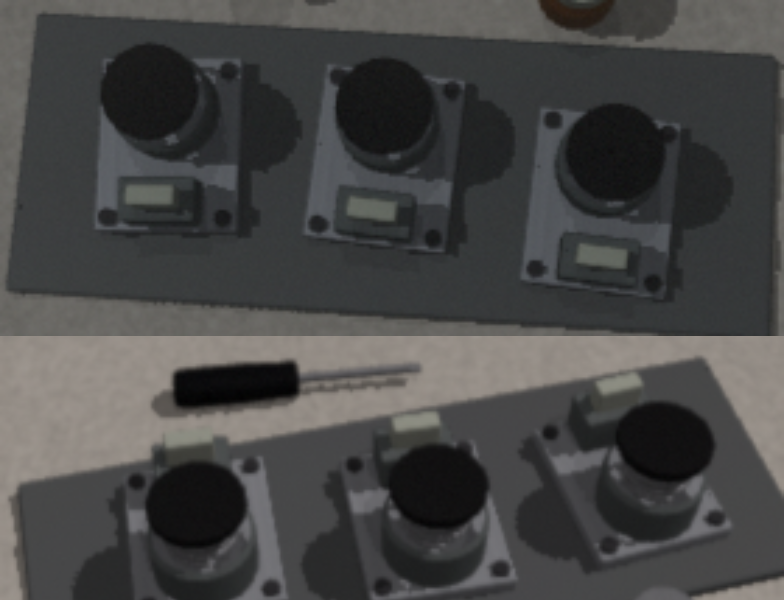

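The crop confirms three grey mounts on the plate with their tags up. The pad and tag heights fit 82 and 68 mm, and the pad-tag spacing is about 56 mm. Next I'll work out the tool axes.

```bash
cat >> h.py <<'E'
from scipy.spatial.transform import Rotation as Ro
def Rt(s):
    q=s["ee_rot"];return Ro.from_quat([q[1],q[2],q[3],q[0]])
def st():
    s=sense();print("t",round(s["time_s"],2),"pos",s["eef_pos"].round(2),"F",s["force"].round(2),"g",round(float(s["grip_width"]),2),"J",s["joints"].round(2))
    return s
def to(p,s=None):
    s=s or sense();return (Rt(s).as_matrix().T@(np.array(p)-s["eef_pos"])/300).round(4)
E
python3 - <<'E'
from h import *
s=st();R=Rt(s).as_matrix();print(R.round(4))
# desired: x down, jaw z along -y/ +y
for zz in ([0,1,0],[0,-1,0],[1,0,0],[-1,0,0]):
    x=np.array([0,0,-1.]);z=np.array(zz,float);y=np.cross(z,x)
    Rd=np.stack([x,y,z],1);print(zz,(Ro.from_matrix(R.T@Rd).as_rotvec()/.5).round(4))
print(to([581,204,140]),to([581,204,231]))
E
```

```text
t 0.1 pos [ 122.64 -510.24  230.82] F [0.32 0.19 0.99] g 1.0 J [-1.56  0.31  1.5   0.    1.33 -0.22]
[[-0.000e+00  9.723e-01  2.336e-01]
 [ 1.100e-03  2.336e-01 -9.723e-01]
 [-1.000e+00  3.000e-04 -1.100e-03]]
[0, 1, 0] [-5.8116e+00  4.0000e-04 -3.2000e-03]
[0, -1, 0] [ 4.716e-01 -2.200e-03 -3.000e-04]
[1, 0, 0] [-2.67e+00 -1.50e-03 -1.80e-03]
[-1, 0, 0] [ 3.6132e+00 -2.0000e-03  1.6000e-03]
[ 0.3053  2.0417 -1.9577] [ 2.0000e-03  2.0418e+00 -1.9580e+00]
```

```bash
python3 -m jog '[{"linear":[0,1,-0.96],"rotation":[0.472,0,0],"grip":0},{"linear":[0,1,-0.96],"rotation":[0.472,0,0],"grip":0},{"linear":[0,1,-0.96],"rotation":[0.472,0,0],"grip":0},{"linear":[0,1,-0.96],"rotation":[0.472,0,0],"grip":0},{"linear":[0,1,-0.96],"rotation":[0.472,0,0],"grip":0},{"linear":[0,1,-0.96],"rotation":[0.472,0,0],"grip":0},{"linear":[0,1,-0.96],"rotation":[0.472,0,0],"grip":0},{"linear":[0,1,-0.96],"rotation":[0.472,0,0],"grip":0},{"linear":[0,1,-0.96],"rotation":[0.472,0,0],"grip":0},{"linear":[0,1,-0.96],"rotation":[0.472,0,0],"grip":0},{"linear":[0,1,-0.96],"rotation":[0.472,0,0],"grip":0},{"linear":[0,1,-0.96],"rotation":[0.472,0,0],"grip":0},{"linear":[0,1,-0.96],"rotation":[0.472,0,0],"grip":0}]'
python3 - <<'E'
from h import *
s=st();print(to([581,204,131]),Rt(s).as_matrix().round(3).tolist())
E
```

```text
time_s: 1.18
eef_pos: [346.9, -160.4, 231.0]
ee_rot: [0.5, 0.5, 0.5, -0.5]
force: [0.3, -0.2, 0.2]
grip_width: 0.001
t 1.18 pos [ 346.85 -160.35  231.04] F [ 0.26 -0.16  0.22] g 0.0 J [-0.74 -0.01  1.88  0.    1.27  0.83]
[ 0.3345  0.7809 -1.2139] [[-0.0, 1.0, 0.0], [0.001, 0.0, -1.0], [-1.0, -0.0, -0.001]]
```

Now tool x is down, y is world +x and z is world −y. I'll head for a point above pad 0.

```bash
python3 -m jog '[{"linear":[0,0.6,-1],"rotation":[0,0,0],"grip":0},{"linear":[0,0.6,-1],"rotation":[0,0,0],"grip":0},{"linear":[0,0.6,-1],"rotation":[0,0,0],"grip":0},{"linear":[0,0.6,-1],"rotation":[0,0,0],"grip":0},{"linear":[0,0.6,-1],"rotation":[0,0,0],"grip":0},{"linear":[0,0.6,-1],"rotation":[0,0,0],"grip":0},{"linear":[0,0.6,-1],"rotation":[0,0,0],"grip":0},{"linear":[0,0.6,-1],"rotation":[0,0,0],"grip":0},{"linear":[0,0.6,-1],"rotation":[0,0,0],"grip":0}]'
python3 - <<'E'
from h import *
s=st();print(to([581,204,110]))
E
```

```text
time_s: 1.93
eef_pos: [528.6, 141.2, 230.6]
ee_rot: [0.499, 0.5, 0.501, -0.5]
force: [0.2, -0.3, -0.7]
grip_width: -0.002
t 1.93 pos [528.64 141.24 230.58] F [ 0.23 -0.25 -0.74] g -0.0 J [0.05 0.36 1.43 0.   1.35 1.62]
[ 0.4022  0.1747 -0.2085]
```

```bash
python3 -m jog '[{"linear":[0.1,0.175,-0.209],"rotation":[0,0,0],"grip":0},{"linear":[0.2,0.175,-0.209],"rotation":[0,0,0],"grip":0},{"linear":[0.3,0.175,-0.209],"rotation":[0,0,0],"grip":0},{"linear":[0.4,0.175,-0.209],"rotation":[0,0,0],"grip":0},{"linear":[0.4,0.175,-0.209],"rotation":[0,0,0],"grip":0},{"linear":[0.4,0.175,-0.209],"rotation":[0,0,0],"grip":0}]'
python3 - <<'E'
from h import *
s=st();print(to([581,204,88]))
f=[]
for k in range(6):
    p,d=capture("wrist");f.append(sense()["force"])
print(np.mean(f,0),np.std(f,0));cv2.imwrite("pics/w1.png",p[:,:,::-1])
p,d=capture("scene");cv2.imwrite("pics/s1.png",p[:,:,::-1])
E
```

```text
time_s: 2.43
eef_pos: [581.1, 202.1, 109.8]
ee_rot: [-0.498, -0.5, -0.501, 0.501]
force: [-0.4, -0.7, 0.7]
grip_width: 0.003
t 2.43 pos [581.1  202.11 109.84] F [-0.41 -0.72  0.67] g 0.0 J [0.14 0.62 1.36 0.   1.17 1.72]
[ 0.0728 -0.0001 -0.0062]
[ 0.16767981 -0.03454744  0.38932879] [0.62233525 0.45129432 0.493387  ]
```

View pics/w1.png

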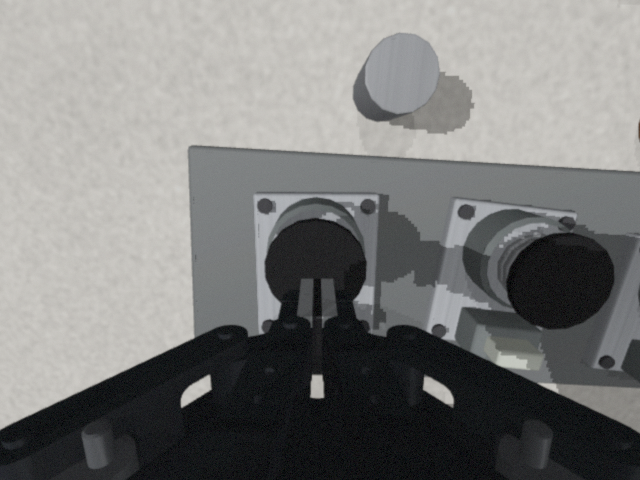

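View pics/s1.png

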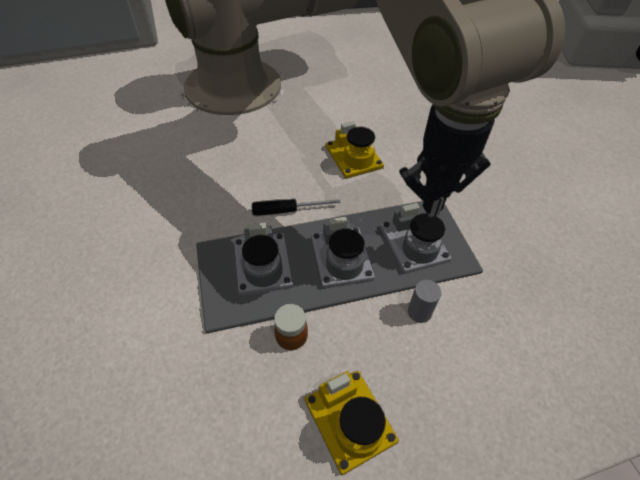

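The tips, at wrist pixel (318,285), hang over the first pad at (315,260), clear of the canister. Force noise is about 0.5 N, so I'll average. Descending to z=86.

```bash
cat > avg.py <<'E'
from h import *
f=[];z=[]
for k in range(8):
    capture("wrist");s=sense();f.append(s["force"]);z.append(s["eef_pos"])
print("t",round(s["time_s"],2),"pos",np.mean(z,0).round(2),"F",np.mean(f,0).round(2),"+-",(np.std(f,0)/8**.5).round(2))
E
python3 -m jog '[{"linear":[0.04,0,-0.006],"rotation":[0,0,0],"grip":0},{"linear":[0.08,0,-0.006],"rotation":[0,0,0],"grip":0},{"linear":[0.08,0,-0.006],"rotation":[0,0,0],"grip":0},{"linear":[0.08,0,-0.006],"rotation":[0,0,0],"grip":0}]'; python3 avg.py
```

```text
time_s: 3.12
eef_pos: [581.0, 205.7, 87.0]
ee_rot: [0.499, 0.5, 0.5, -0.5]
force: [-0.6, 0.6, 0.5]
grip_width: -0.001
t 3.52 pos [581.78 205.76  88.43] F [-0.03  0.12 -0.37] +- [0.22 0.14 0.18]
```

```bash
python3 - <<'E'
from h import *
for k in range(4):
    st();capture("wrist")
E
```

```text
t 3.52 pos [581.76 205.76  88.53] F [0.67 0.47 0.04] g 0.0 J [0.15 0.65 1.37 0.   1.12 1.72]
t 3.57 pos [581.76 205.74  88.48] F [0.02 0.13 0.59] g -0.0 J [0.15 0.65 1.37 0.   1.12 1.72]
t 3.62 pos [581.74 205.73  88.43] F [-0.23  0.47  0.42] g 0.0 J [0.15 0.65 1.37 0.   1.12 1.72]
t 3.67 pos [581.71 205.73  88.39] F [-0.32  0.41  0.96] g -0.0 J [0.15 0.65 1.37 0.   1.12 1.72]
```

```bash
python3 -m jog '[{"linear":[0.01,0,0.005],"rotation":[0,0,0],"grip":0},{"linear":[0.02,0,0.005],"rotation":[0,0,0],"grip":0},{"linear":[0.03,0,0.005],"rotation":[0,0,0],"grip":0},{"linear":[0.03,0,0.005],"rotation":[0,0,0],"grip":0},{"linear":[0.03,0,0.005],"rotation":[0,0,0],"grip":0}]'; python3 avg.py
```

```text
time_s: 4.13
eef_pos: [581.8, 204.0, 79.6]
ee_rot: [0.5, 0.501, 0.5, -0.499]
force: [-1.0, -1.1, 4.6]
grip_width: -0.001
t 4.53 pos [581.8  204.1   79.55] F [-0.89 -2.44  4.25] +- [0.16 0.16 0.19]
```

```bash
python3 -m jog '[{"linear":[0.004,0,0],"rotation":[0,0,0],"grip":0},{"linear":[0.008,0,0],"rotation":[0,0,0],"grip":0},{"linear":[0.008,0,0],"rotation":[0,0,0],"grip":0},{"linear":[0.008,0,0],"rotation":[0,0,0],"grip":0}]'; python3 avg.py
```

```text
time_s: 4.87
eef_pos: [581.8, 204.1, 77.4]
ee_rot: [0.5, 0.501, 0.5, -0.499]
force: [-2.0, -2.4, 7.6]
grip_width: 0.0
t 5.27 pos [581.83 204.11  77.4 ] F [-2.15 -3.01  7.34] +- [0.14 0.26 0.3 ]
```

Pad 0 gives about 1.4 N/mm (4.25 N at z=79.55, 7.34 N at 77.40), so it is stiff. Rising now.

```bash
python3 -m jog '[{"linear":[-0.02,0,0],"rotation":[0,0,0],"grip":0},{"linear":[-0.05,0,0],"rotation":[0,0,0],"grip":0},{"linear":[-0.11,0,0],"rotation":[0,0,0],"grip":0},{"linear":[-0.11,0,0],"rotation":[0,0,0],"grip":0}]'
python3 - <<'E'
from h import *
s=st();print(to([575,75,110]),to([575,75,89]))
p,d=capture("scene");cv2.imwrite("pics/s2.png",p[:,:,::-1])
p,d=capture("wrist");cv2.imwrite("pics/w2.png",p[:,:,::-1])
E
```

```text
time_s: 5.6
eef_pos: [583.0, 204.6, 113.6]
ee_rot: [0.501, 0.503, 0.499, -0.498]
force: [1.1, -1.0, 3.0]
grip_width: 0.002
t 5.6 pos [582.96 204.62 113.57] F [ 1.1  -1.01  3.01] g 0.0 J [0.15 0.62 1.35 0.   1.16 1.72]
[ 0.0104 -0.0264  0.4321] [ 0.0804 -0.0269  0.4323]
```

View pics/w2.png

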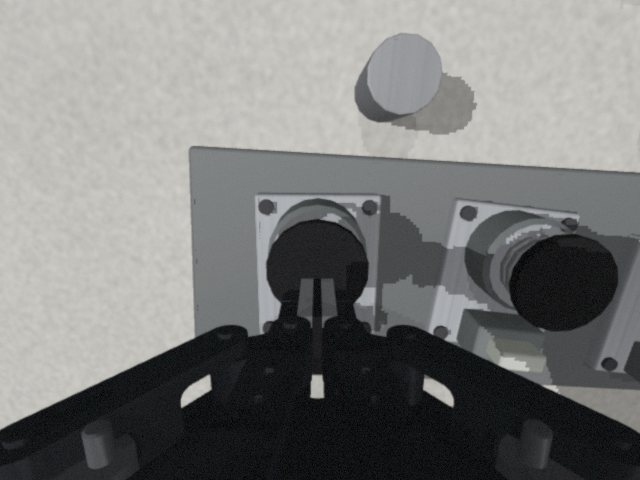

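Mount 0 has not moved (pad at (318,262) with the camera about 2 mm off) and its pad is back up. On to pad 1.

```bash
python3 -m jog '[{"linear":[0.01,-0.025,0.1],"rotation":[0,0,0],"grip":0},{"linear":[0.01,-0.025,0.2],"rotation":[0,0,0],"grip":0},{"linear":[0.01,-0.025,0.3],"rotation":[0,0,0],"grip":0},{"linear":[0.01,-0.025,0.4],"rotation":[0,0,0],"grip":0},{"linear":[0.01,-0.025,0.432],"rotation":[0,0,0],"grip":0},{"linear":[0.04,-0.025,0.432],"rotation":[0,0,0],"grip":0},{"linear":[0.075,-0.025,0.432],"rotation":[0,0,0],"grip":0},{"linear":[0.075,-0.025,0.432],"rotation":[0,0,0],"grip":0},{"linear":[0.075,-0.025,0.432],"rotation":[0,0,0],"grip":0},{"linear":[0.075,-0.025,0.432],"rotation":[0,0,0],"grip":0}]';python3 avg.py
python3 - <<'E'
from h import *
p,d=capture("wrist");cv2.imwrite("pics/w3.png",p[:,:,::-1]);st()
E
```

```text
time_s: 6.53
eef_pos: [574.2, 75.9, 87.5]
ee_rot: [0.5, 0.501, 0.5, -0.499]
force: [0.0, -1.1, 0.6]
grip_width: 0.001
t 6.93 pos [574.38  75.16  87.99] F [-0.03  0.01 -0.03] +- [0.2  0.11 0.09]
t 6.98 pos [574.31  74.78  87.88] F [-0.56  1.1  -0.32] g 0.0 J [-0.07  0.57  1.5   0.    1.06  1.5 ]
```

View pics/w3.png

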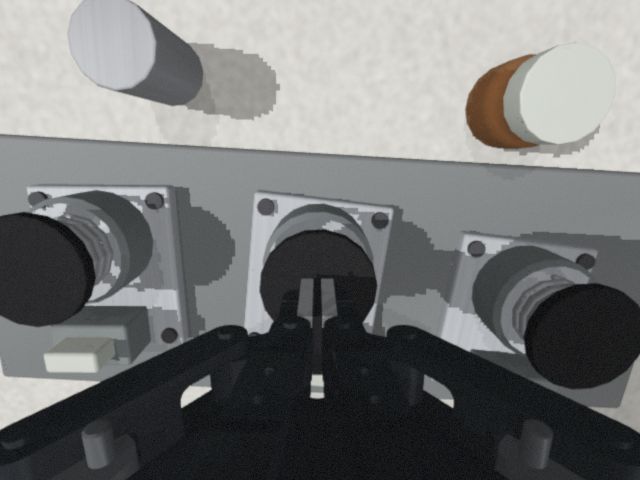

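The tips, at (318,285), are centred over pad 1. Pressing.

```bash
python3 -m jog '[{"linear":[0.01,0,0],"rotation":[0,0,0],"grip":0},{"linear":[0.02,0,0],"rotation":[0,0,0],"grip":0},{"linear":[0.028,0,0],"rotation":[0,0,0],"grip":0},{"linear":[0.028,0,0],"rotation":[0,0,0],"grip":0},{"linear":[0.028,0,0],"rotation":[0,0,0],"grip":0}]'; python3 avg.py
python3 -m jog '[{"linear":[0.004,0,0],"rotation":[0,0,0],"grip":0},{"linear":[0.008,0,0],"rotation":[0,0,0],"grip":0},{"linear":[0.008,0,0],"rotation":[0,0,0],"grip":0},{"linear":[0.008,0,0],"rotation":[0,0,0],"grip":0}]'; python3 avg.py
```

```text
time_s: 7.4
eef_pos: [574.3, 74.8, 79.4]
ee_rot: [0.5, 0.501, 0.5, -0.499]
force: [-1.2, -0.4, 0.6]
grip_width: 0.001
t 7.8 pos [574.3   74.79  79.55] F [-0.8   0.25  0.99] +- [0.25 0.16 0.19]
time_s: 8.13
eef_pos: [574.4, 74.8, 77.2]
ee_rot: [0.5, 0.502, 0.5, -0.499]
force: [0.6, 0.0, 1.4]
grip_width: -0.003
t 8.53 pos [574.42  74.8   77.22] F [-0.   -0.03  1.78] +- [0.2  0.12 0.1 ]
```

Pad 1 gives about 0.35 N/mm, so it is soft. Rising and going on to pad 2.

```bash
python3 -m jog '[{"linear":[-0.02,0,0],"rotation":[0,0,0],"grip":0},{"linear":[-0.05,0,0],"rotation":[0,0,0],"grip":0},{"linear":[-0.11,0,0],"rotation":[0,0,0],"grip":0},{"linear":[-0.11,0,0],"rotation":[0,0,0],"grip":0}]'
python3 - <<'E'
from h import *
s=st();print(to([549,-51.5,110]),to([549,-51.5,88]))
E
```

```text
time_s: 8.87
eef_pos: [575.8, 74.7, 113.7]
ee_rot: [0.502, 0.503, 0.498, -0.497]
force: [0.1, -0.1, 0.6]
grip_width: 0.004
t 8.87 pos [575.78  74.67 113.71] F [ 0.07 -0.06  0.64] g 0.0 J [-0.07  0.54  1.48  0.    1.11  1.5 ]
[ 0.0108 -0.0891  0.4206] [ 0.0841 -0.0898  0.4208]
```

```bash
python3 -m jog '[{"linear":[0.01,-0.025,0.1],"rotation":[0,0,0],"grip":0},{"linear":[0.01,-0.05,0.2],"rotation":[0,0,0],"grip":0},{"linear":[0.01,-0.08,0.3],"rotation":[0,0,0],"grip":0},{"linear":[0.01,-0.089,0.4],"rotation":[0,0,0],"grip":0},{"linear":[0.01,-0.089,0.421],"rotation":[0,0,0],"grip":0},{"linear":[0.04,-0.089,0.421],"rotation":[0,0,0],"grip":0},{"linear":[0.075,-0.089,0.421],"rotation":[0,0,0],"grip":0},{"linear":[0.075,-0.089,0.421],"rotation":[0,0,0],"grip":0},{"linear":[0.075,-0.089,0.421],"rotation":[0,0,0],"grip":0},{"linear":[0.075,-0.089,0.421],"rotation":[0,0,0],"grip":0}]';python3 avg.py
python3 - <<'E'
from h import *
p,d=capture("wrist");cv2.imwrite("pics/w4.png",p[:,:,::-1]);st()
E
```

```text
time_s: 9.7
eef_pos: [549.3, -50.6, 90.5]
ee_rot: [0.502, 0.502, 0.499, -0.497]
force: [0.1, -0.3, 0.2]
grip_width: 0.0
t 10.1 pos [549.37 -51.25  90.94] F [-0.28  0.03 -0.01] +- [0.22 0.15 0.18]
t 10.15 pos [549.25 -51.57  90.83] F [-0.1  -0.62  0.35] g 0.0 J [-0.31  0.51  1.6   0.01  1.02  1.26]
```

View pics/w4.png

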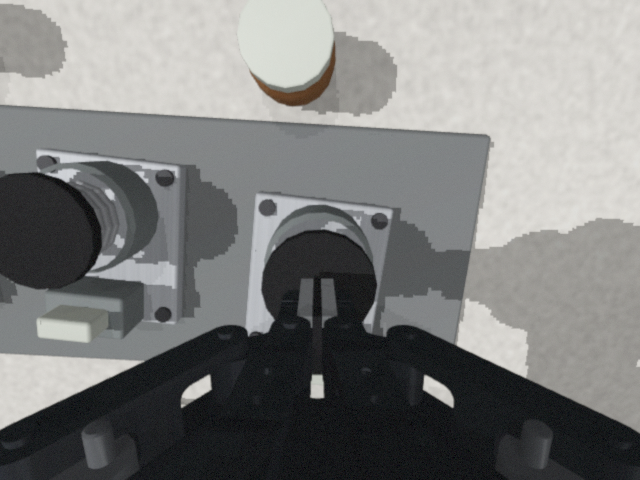

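Centred over pad 2 (tips at (318,285)). Pressing.

```bash
python3 -m jog '[{"linear":[0.01,0,0],"rotation":[0,0,0],"grip":0},{"linear":[0.02,0,0],"rotation":[0,0,0],"grip":0},{"linear":[0.03,0,0],"rotation":[0,0,0],"grip":0},{"linear":[0.038,0,0],"rotation":[0,0,0],"grip":0},{"linear":[0.038,0,0],"rotation":[0,0,0],"grip":0},{"linear":[0.038,0,0],"rotation":[0,0,0],"grip":0}]'; python3 avg.py
python3 -m jog '[{"linear":[0.004,0,0],"rotation":[0,0,0],"grip":0},{"linear":[0.008,0,0],"rotation":[0,0,0],"grip":0},{"linear":[0.008,0,0],"rotation":[0,0,0],"grip":0},{"linear":[0.008,0,0],"rotation":[0,0,0],"grip":0}]'; python3 avg.py
python3 -m jog '[{"linear":[-0.02,0,0],"rotation":[0,0,0],"grip":0},{"linear":[-0.05,0,0],"rotation":[0,0,0],"grip":0},{"linear":[-0.11,0,0],"rotation":[0,0,0],"grip":0},{"linear":[-0.11,0,0],"rotation":[0,0,0],"grip":0},{"linear":[-0.11,0,0],"rotation":[0,0,0],"grip":0}]'; python3 -c "
from h import *
s=st();print(to([517.5,82,115]),to([518,82,75]))"
```

```text
time_s: 10.65
eef_pos: [549.3, -51.6, 79.5]
ee_rot: [0.502, 0.503, 0.498, -0.497]
force: [-1.2, 0.8, 3.7]
grip_width: 0.001
t 11.05 pos [549.3  -51.56  79.53] F [-1.35 -0.07  3.09] +- [0.21 0.26 0.13]
time_s: 11.38
eef_pos: [549.3, -51.6, 77.1]
ee_rot: [0.502, 0.503, 0.498, -0.497]
force: [-2.7, 1.0, 5.0]
grip_width: -0.005
t 11.78 pos [549.32 -51.56  77.13] F [-2.44 -0.08  4.66] +- [0.17 0.16 0.26]
time_s: 12.2
eef_pos: [549.5, -51.7, 110.9]
ee_rot: [0.502, 0.503, 0.497, -0.497]
force: [-0.0, 0.7, -1.2]
grip_width: 0.003
t 12.2 pos [549.48 -51.71 110.85] F [-0.04  0.69 -1.2 ] g 0.0 J [-0.31  0.49  1.58  0.01  1.07  1.26]
[-0.0144 -0.1067 -0.4457] [ 0.1189 -0.1064 -0.4455]
```

Stiffnesses are about 1.4, 0.35 and 0.7–0.9 N/mm, with forces at about 5 mm of 7.3, 1.8 and 4.7 N. The middle mount is the softest. Moving above its tag.

```bash
python3 -m jog '[{"linear":[-0.014,-0.03,-0.1],"rotation":[0,0,0],"grip":0},{"linear":[-0.014,-0.06,-0.2],"rotation":[0,0,0],"grip":0},{"linear":[-0.014,-0.09,-0.3],"rotation":[0,0,0],"grip":0},{"linear":[-0.014,-0.107,-0.4],"rotation":[0,0,0],"grip":0},{"linear":[-0.014,-0.107,-0.446],"rotation":[0,0,0],"grip":0},{"linear":[0.02,-0.107,-0.446],"rotation":[0,0,0],"grip":0},{"linear":[0.07,-0.107,-0.446],"rotation":[0,0,0],"grip":0},{"linear":[0.08,-0.107,-0.446],"rotation":[0,0,0],"grip":0},{"linear":[0.08,-0.107,-0.446],"rotation":[0,0,0],"grip":0},{"linear":[0.08,-0.107,-0.446],"rotation":[0,0,0],"grip":0}]'
python3 - <<'E'
from h import *
p,d=capture("wrist");cv2.imwrite("pics/w5.png",p[:,:,::-1])
p,d=capture("scene");cv2.imwrite("pics/s5.png",cv2.resize(p[150:330,180:500,::-1],None,fx=2.4,fy=2.4));s=st();print(to([518.5,82.3,75]))
E
```

```text
time_s: 13.03
eef_pos: [517.7, 81.5, 86.4]
ee_rot: [0.502, 0.503, 0.497, -0.497]
force: [0.0, -0.9, 0.0]
grip_width: 0.0
t 13.13 pos [518.03  81.68  87.06] F [ 0.76 -0.06  0.32] g 0.0 J [-0.07  0.47  1.69  0.    0.98  1.5 ]
[ 0.0402  0.0011 -0.002 ]
```

View pics/w5.png

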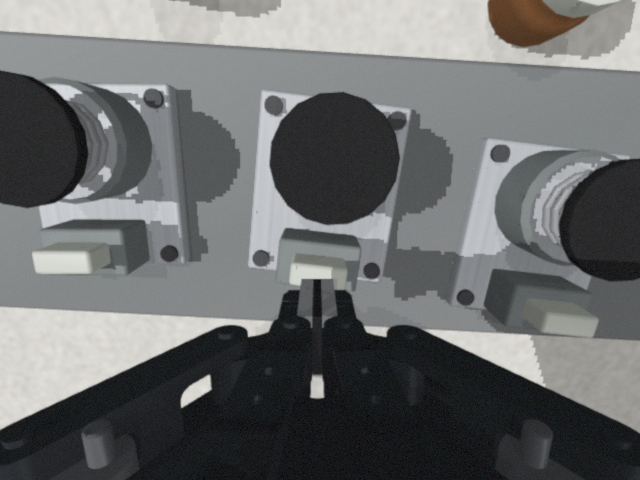

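View pics/s5.png

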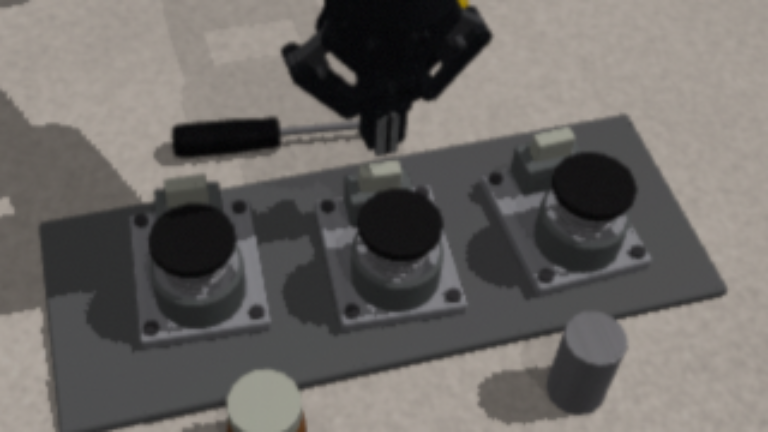

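```bash
python3 - <<'E'
from h import *
c=calibration("wrist");p=cv2.imread("pics/w5.png")
K=c["intrinsics"];T=c["world_from_camera"]
def proj(P):
    q=T[:3,:3].T@(np.array(P,float)-T[:3,3]);return (K[0,2]+K[0,0]*q[0]/-q[2],K[1,2]-K[1,1]*q[1]/-q[2])
print("cam",T[:3,3].round(0),"tcp",np.round(proj(sense()["eef_pos"]),0))
print("tag corners",[np.round(proj([518.5+a,82.3+b,68])) for a in(-6,6) for b in(-14,14)])
# visible far tag edge: far corners
m=(p.min(2)>150).astype(np.uint8);m[:245]=0;m[300:]=0;m[:,:275]=0;m[:,365:]=0
ys,xs=np.nonzero(m);print(xs.min(),xs.max(),ys.min(),ys.max())
for uv in [(xs.min(),ys.min()),(xs.max(),ys.min()+4)]: print(uv,onz(ray("wrist",uv,c),68).round(1))
cv2.imwrite("pics/w5c.png",cv2.resize(p[220:320,260:380],None,fx=5,fy=5))
E
```

```text
cam [581.  82. 229.] tcp [319. 298.]
tag corners [array([346., 293.]), array([289., 293.]), array([347., 269.]), array([288., 269.])]
275 364 245 285
(np.int64(275), np.int64(245)) [536.6 102.4  68. ]
(np.int64(364), np.int64(249)) [534.6  60.5  68. ]
```

View pics/w5c.png

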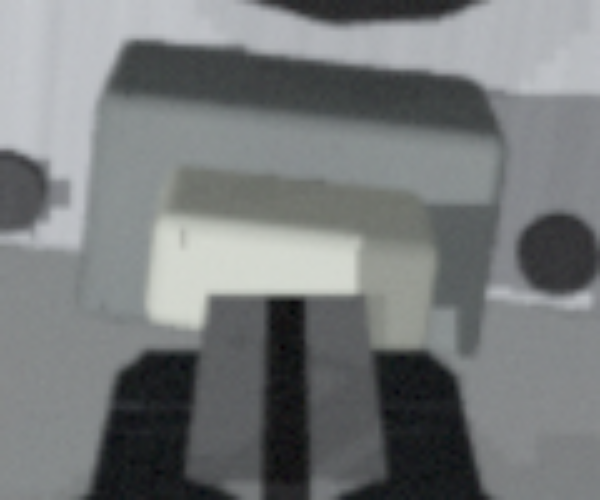

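The tips are over the middle tag. Its top face in the crop is centred near pixel (319,276), about 2 mm farther than I estimated, so I'll shift +1.5 mm in x while high. Then push.

```bash
python3 -m jog '[{"linear":[0.02,0.006,-0.002],"rotation":[0,0,0],"grip":0},{"linear":[0.04,0.006,-0.002],"rotation":[0,0,0],"grip":0},{"linear":[0.055,0.006,-0.002],"rotation":[0,0,0],"grip":0},{"linear":[0.07,0.006,-0.002],"rotation":[0,0,0],"grip":0},{"linear":[0.085,0.006,-0.002],"rotation":[0,0,0],"grip":0},{"linear":[0.095,0.006,-0.002],"rotation":[0,0,0],"grip":0},{"linear":[0.1,0.006,-0.002],"rotation":[0,0,0],"grip":0},{"linear":[0.1,0.006,-0.002],"rotation":[0,0,0],"grip":0}]'; python3 avg.py
```

```text
time_s: 13.8
eef_pos: [520.1, 82.3, 56.7]
ee_rot: [0.502, 0.503, 0.497, -0.497]
force: [0.1, -0.0, 0.1]
grip_width: -0.002
t 14.2 pos [520.26  82.34  57.12] F [-0.14 -0.04 -0.02] +- [0.19 0.1  0.12]
```

```bash
python3 -m jog '[{"linear":[0.005,0,0],"rotation":[0,0,0],"grip":0},{"linear":[0.009,0,0],"rotation":[0,0,0],"grip":0},{"linear":[0.012,0,0],"rotation":[0,0,0],"grip":0},{"linear":[0.012,0,0],"rotation":[0,0,0],"grip":0}]'; python3 avg.py
```

```text
time_s: 14.53
eef_pos: [520.4, 82.3, 54.0]
ee_rot: [0.502, 0.504, 0.497, -0.497]
force: [-2.2, 1.0, 6.7]
grip_width: 0.0
t 14.93 pos [520.43  82.32  54.01] F [-2.03 -0.14  6.46] +- [0.14 0.14 0.27]
```

```bash
python3 -m jog '[{"linear":[0.003,0,0],"rotation":[0,0,0],"grip":0},{"linear":[0.006,0,0],"rotation":[0,0,0],"grip":0},{"linear":[0.006,0,0],"rotation":[0,0,0],"grip":0}]'; python3 avg.py
```

```text
time_s: 15.18
eef_pos: [520.5, 82.3, 53.8]
ee_rot: [0.503, 0.504, 0.497, -0.497]
force: [-8.1, 0.1, 20.9]
grip_width: -0.003
t 15.58 pos [520.52  82.34  53.84] F [-8.19 -0.42 20.19] +- [0.2  0.19 0.21]
```

The stop is reached at z=53.8 (force rose to 20 N with no more travel). Withdrawing straight up.

```bash
python3 -m jog '[{"linear":[-0.01,0,0],"rotation":[0,0,0],"grip":0},{"linear":[-0.04,0,0],"rotation":[0,0,0],"grip":0},{"linear":[-0.1,0,0],"rotation":[0,0,0],"grip":0},{"linear":[-0.2,0,0],"rotation":[0,0,0],"grip":0},{"linear":[-0.3,0,0],"rotation":[0,0,0],"grip":0},{"linear":[-0.4,-0.1,0],"rotation":[0,0,0],"grip":0},{"linear":[-0.5,-0.3,0],"rotation":[0,0,0],"grip":0},{"linear":[-0.5,-0.4,0],"rotation":[0,0,0],"grip":0},{"linear":[-0.5,-0.4,0],"rotation":[0,0,0],"grip":0},{"linear":[-0.5,-0.4,0],"rotation":[0,0,0],"grip":0},{"linear":[-0.5,-0.4,0],"rotation":[0,0,0],"grip":0}]'
python3 - <<'E'
from h import *
st()
for n in("scene","wrist"):
    p,d=capture(n);cv2.imwrite(f"pics/{n}6.png",p[:,:,::-1]);np.save(f"pics/{n}6.npy",d)
c=calibration("wrist");np.save("pics/wc6.npy",np.array([c["world_from_camera"]]))
b=cv2.imread("pics/scene0.png")[180:340,180:500];a=cv2.imread("pics/scene6.png")[180:340,180:500]
cv2.imwrite("pics/cmp.png",cv2.resize(np.vstack([b,a]),None,fx=1.85,fy=1.85))
st()
E
```

```text
time_s: 16.5
eef_pos: [398.9, 82.3, 202.9]
ee_rot: [0.503, 0.504, 0.496, -0.496]
force: [-0.1, 0.5, -0.3]
grip_width: 0.002
t 16.5 pos [398.94  82.25 202.95] F [-0.06  0.47 -0.26] g 0.0 J [-0.09  0.07  1.87  0.    1.18  1.48]
t 16.6 pos [399.47  82.17 202.23] F [-0.1   0.89 -0.53] g -0.0 J [-0.09  0.07  1.87  0.    1.18  1.48]
```

View pics/cmp.png

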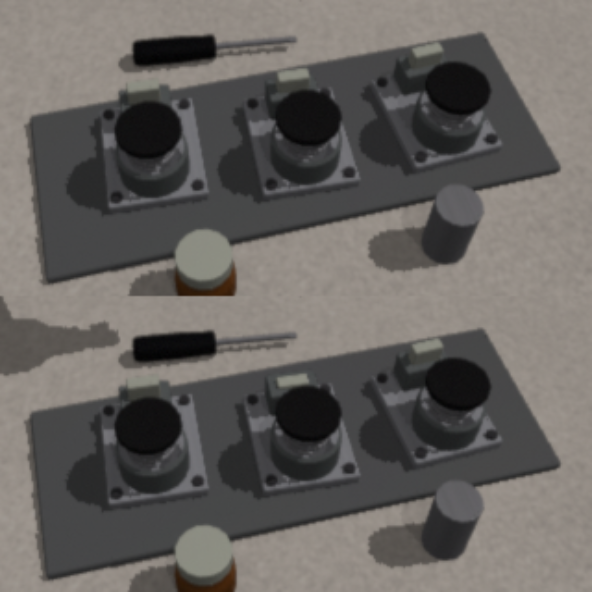

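View pics/wrist6.png

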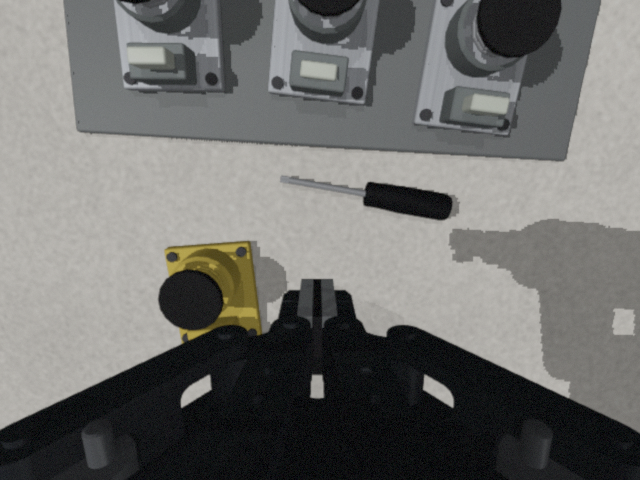

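The middle tag (wrist (319,71)) is down and the other two, at (150,57) and (489,104), are up. All else looks unchanged. I'll check the heights and any shift numerically.

```bash
python3 - <<'E'
from h import *
d=np.load("pics/wrist6.npy");T=np.load("pics/wc6.npy")[0];K=calibration("wrist")["intrinsics"];c={"intrinsics":K,"world_from_camera":T}
for nm,(u,v) in {"tag0":(150,57),"tag1":(319,71),"tag2":(489,104)}.items():
    o,r=ray("wrist",(u,v),c);print(nm,(o+r*np.median(d[v-2:v+3,u-3:u+4])).round(1))
a=cv2.imread("pics/scene0.png",0).astype(np.float32);b=cv2.imread("pics/scene6.png",0).astype(np.float32)
for nm,(x,y,w,h) in {"m0":(385,235,70,40),"m1":(312,250,70,40),"m2":(230,255,70,40),"jar":(270,300,45,50),"can":(405,275,45,50),"driver":(250,195,92,22)}.items():
    print(nm,"shift px",np.round(cv2.phaseCorrelate(a[y:y+h,x:x+w],b[y:y+h,x:x+w])[0],2))
for n in("scene0","scene6"):
    m=cv2.imread(f"pics/{n}.png").max(2)<28
    print([near(m,q)[0].round(1).tolist() for q in [(427,229),(346,243),(261,249)]])
E
```

```text
tag0 [525.5 202.7  65.6]
tag1 [518.6  81.5  52.7]
tag2 [493.5 -43.6  66. ]
m0 shift px [0.03 0.01]
m1 shift px [-0.01  0.01]
m2 shift px [-0.02 -0.02]
jar shift px [0.53 0.  ]
can shift px [0.51 0.01]
driver shift px [ 0.03 -0.02]
[[426.8, 227.6], [345.9, 243.4], [259.4, 250.3]]
[[426.8, 227.6], [345.9, 243.5], [259.4, 250.3]]
```

Mounts and pads show no shift. The jar's and canister's 0.5 px reading comes from the odd-width window, since the arm went nowhere near them. Handing in.

```bash
python3 -c "
from rig import *
print(finish_job())"
```

```text
the job is handed in; nothing more can be done
None
```

I pressed the three pads from the robot's left to its right, each about 5 mm, and let each rise. The middle mount has the softest spring, so I pushed its white tag down to its stop and withdrew. The job was handed in at about 16.6 s.

| Pad | Stiffness (N/mm) | Force at about 5 mm (N) |
|---|---|---|
| Left | about 1.4 | 7.3 |
| Middle | about 0.35 | 1.8 |
| Right | about 0.7 to 0.9 | 4.7 |

- **Tag push:** the tag stopped moving at z = 53.8 mm, where the force reached 20 N.
- **Tag heights afterwards:** the wrist camera's depth gave about 53 mm for the middle tag and about 66 mm for the other two. The expected heights are 54 and 68 mm, and the depth seems to read 1–2 mm low.
- **Positions:** the scene view before and after shows no shift of the mounts, pads or screwdriver. The jar and canister both read 0.5 px sideways. I put that down to the odd-width comparison window and did not re-measure it; the arm did not go near them.
- **Disagreements along the way:**
  - Two-view height readings were about 6 mm low for the pads and 2–7 mm high for the tags.
  - The wrist view put the middle tag about 2 mm farther out than the top view did, so I split the difference.
  - Two of the stiffness slopes, left and middle, fall slightly outside the stated 0.4–1.4 N/mm range. That is within the force noise and does not change the ranking.

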